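# Seat the mirror plate on its three-ball base

### The arm

A 6-joint arm with a two-finger parallel gripper is mounted at the origin on the work surface. World frame = base frame: x ahead of the robot, y to its left, z up, the work surface at z = 0. Lengths are in m, angles in rad, forces in N, time in s.
With the tool pointing down it reaches from about 0.35 to 0.925 m from the base axis. Payload 6.4 kg.
Tool frame: the origin (TCP) lies at the very end of the fingers, on their centre line; the grasp point (between the pads) lies 19 mm behind it (manip.grip_depth is the distance from the TCP to the grasp point, in m); z points along the fingers, y is the line along which they close (so a half turn about z gives the same grasp; the last joint's range is limited). The gripper opens to 85 mm and grips with 20 to 120 N. Pads are 22 mm wide; open, the fingers measure 114 mm over their backs; the gripper's body (76 mm by 85 mm) begins 54 mm behind the grasp point. The pads swing forward as they close: fully open they stand 13 mm farther back than shut.
Start: joints at [0.994, 0.245, 1.558, -0, 1.339, -0.174], TCP at [0.255, 0.598, 0.231] pointing down, gripper open.
Joint ranges: [-3.13, 3.13], [-1.02, 2.26], [0.13, 2.54], [-0.95, 4.09], [0.21, 2.88], [-2.74, 2.74]. Speed limits (rad/s): [2.57, 2.57, 3.14, 3.14, 3.14, 3.14].

### API

Orientations are given as a unit quaternion [w, x, y, z].
In Python, from station import manip gives the robot as it stands.
- The arm moves only by the tool arm_command, never from a script. Its argument "steps" is a list of rows, each a list of 7 numbers: the opening, from -1 (shut) to 1 (fully open), so that 0 is half open, then the shift along the tool's x, y, z in units of 300 mm (1.0 is 300 mm), then the turn, a rotation vector about the tool's x, y, z in units of 30 degrees (1.0 is 30 degrees). In form: [[claw, tx, ty, tz, ax, ay, az], ...]. A call has 1 to 20 rows; each row is the pose to reach, as a shift and turn from the pose commanded when the call began, along the tool's axes at that moment; what a row does not reach only later rows make up. A row lasts 1/8 s, in which the tool goes at most 62.5 mm and 10.7 degrees, less where a joint would pass 70% of its speed; a pose out of reach is approached as far as the arm can. A call with a number of a shift or a turn outside -1 to 1 is refused whole. A call with a gripper value outside its range is refused whole. The fingers move at their own pace and stop on an object; "grip_force" is the grip in N (left out, the last holds). Time passes only in rows, so rows that repeat a pose let the fingers close. It gives the time, the measured TCP pose, the force and the opening at its end, in the units of the state.
- manip.observe(): the state, without advancing time (a new reading comes with each control period).
- manip.grab_frame(name): name is "scene" or "top" or "wrist"; returns (picture, depth): 384x512x3 uint8, red, green, blue; 384x512 float32, m along the optical axis (not along the pixel's ray), 0 where there is no reading.
- manip.calibration(name): a dict with "K" (3x3 intrinsics, pixels), "xyz" and "orientation" of the camera in the world. Camera axes: x right, y down, z forward; pixel columns grow to the right and rows downward; lengths in m; the calibration is good to about 2 mm. A picture is of the moment at which its call begins: read the wrist's pose just before it. calibration takes no time and is no camera call; for the wrist camera it gives the pose at the moment of the call.
- manip.finish_job(): hands the job in, once; it reports no verdict.
The state is a dict: "time_s": time; "joint_pos": joint angles; "dq": joint speeds; "tau": joint torques, N m; "position": TCP position; "tool_rot": TCP orientation; "wrist_force": force on the tool from outside, world axes, zero at the start; "wrist_torque": the same for the moment, N m; "gripper_width": finger opening in m.
Only numpy, scipy, OpenCV 4.12 (cv2) and the standard library are available. Lean on these libraries where they do the work, as an engineer would, in place of code of your own. Each camera call takes 0.05 s, during which the arm holds its last target. There are 200 camera calls.

### The job

Take the aluminium mirror plate by its black block and put it on the three-ball base, red edge over red edge. Press it straight down past the two spring rollers until they snap over its edges and pull it fully home, level on all three balls, feeling for the snap and pushing with no more than 20 N so that it is not rammed against the balls; then let go, leaving the spare plate and everything else undisturbed.

Things in the scene. Friction and masses are not known exactly. Their poses are not given: they have to be found in the camera images.
- plate: The mirror plate, loose, 0.27 to 0.41 kg. Aluminium plate 100 (x) x 98 (y) x 15 mm with a red stripe along its +x top edge; its two y edges are ridged like a roof (45 degree bevels above and below, ridge 8 mm above the underside). Three 90 degree radial V grooves in the underside take the balls; only the way round with red edge over red edge fits. Origin: centre of the underside. z up.
- plate_grip (a point): Centre of the black block that stands on the middle of the mirror plate, to be gripped on its two flat y faces: 28 (x) x 36 (y) x 42 mm high, from 24 to 66 mm above the plate's underside; this point lies 45 mm above the underside. Below 24 mm the block steps out to 50 mm (y), a ledge under the fingertips. Axes as the plate. A small round mirror sits on the block's +x face.
- plate_front (a point): Middle of the mirror plate's red-striped edge, 50 mm from its centre along its +x, 15 mm above its underside.
- base: Three-ball base, fixed: grey foot 110 (x) x 190 (y) x 12 mm, red stripe along its +x edge. Origin: centre of its underside, z up. On a column stands an aluminium deck with three 14 mm steel balls (pair towards -x, one towards +x) and a spring roller at its +y and -y sides. Top of the deck's blue spring housings, 72 to 88 mm out along y: 63 to 87 mm above the origin.
- base_axis (a point): Point on the base's centre line, on top of the foot (12 mm above the bench); the plate's centre belongs straight above. The deck's height was set by hand and is NOT reported: anywhere in a 24 mm range (it stays put in use). Home, the plate's underside lies 45 to 70 mm above the base's origin accordingly, with its axes along the base's.
- base_front (a point): Point on top of the base's foot, 50 mm along its +x, at the red stripe. The mirror plate's red edge middle belongs straight above it.
- spring_left (a joint): Outward travel (m) of the polished 12 mm roller at the base's +y side: 0 free, about 0.004 as the plate's ridge passes, about 0.002 with the plate home. Each roller pushes inward with 3.5 N plus 0.5 N per mm. The plate meets the rollers about 10 mm above home.
- spring_right (a joint): The same for the -y side. Pushing the plate down past both rollers takes up to about 12 N less its weight; this falls to nothing as the ridge passes them about 4 mm above home; from there they pull the plate down with about 5 to 8 N. Let go earlier, the plate is pushed up again.
- spare: Spare plate, to be left alone: the same shape as the mirror plate but blue, with a grey block and neither mirror nor red stripe. Loose on the bench. Origin: centre of the underside.
- cube: 50 mm concrete test cube, loose, leave alone. Origin: centre of the underside.
- core: Upright concrete cylinder, 30 mm diameter, 60 mm high, loose, leave alone. Origin: centre of the underside.
- weight: Brass weight, 36 mm diameter, 50 mm high, loose, leave alone. Origin: centre of the underside.
- jar: Jar, 56 mm diameter, 80 mm high, loose, leave alone. Origin: centre of the underside.
- screwdriver: Orange-handled screwdriver lying on the bench, loose, leave alone.
Not all that is in view belongs to the job. What is shaped like the plate but green is not meant.

How it is judged:
On the way:
1. the mirror plate is lifted clear of the bench (height (world z) of plate above 0.03 m), for 0.2 s.
At the end, for the whole second after the job is handed in: The mirror plate is home on the three balls: centre within 3 mm of the base's centre line and red edge within 4 mm of its place (from above), level within 0.025 rad, block centre 88 to 118 mm above the base's origin, both rollers snapped over it (spring travels 1 to 3 mm), at rest (horizontal distance between plate_grip and base_axis below 0.003 m and horizontal distance between plate_front and base_front below 0.004 m and angle between plate's own z axis and vertical below 0.025 rad and z of plate_grip in the frame of base between 0.088 and 0.118 m and value of joint spring_left between 0.001 and 0.003 m and value of joint spring_right between 0.001 and 0.003 m and linear speed of plate below 0.01 m/s); the robot touches nothing.
It fails at once if the mirror plate is pressed or rammed on the base with more than 65 N of contact force in all (a push of about 25 N) (contact force between plate and base above 65 N).
It fails at once if the spare plate or another bystander is moved by more than 15 mm (distance of any of spare, cube, core, weight, jar, screwdriver from where it was at the start of the episode above 0.015 m).
It also fails if it takes over 45 s, if anything falls off the work surface, if the arm or the gripper's body presses on something with over 40 N, if the wrist force passes 120 N, or if a joint passes its speed limit or range.

## Working session

There is one attempt and no reset: what is moved stays moved. The work goes in short steps, Python scripts to look and compute and a tool call to move; the robot and the scene stay as the last step left them, time stands still between calls to the robot, and variables do not carry over. Pictures are saved under pics/ and viewed, on a budget of 10 in all, crops included, one or two more only if the job needs it, and the job is handed in when it is done.

Besides the shell and the picture viewer there is one more tool, called after ">>>" by a JSON object that holds its "method" and its "body", one argument or row to a line. arm_command: Moves the arm, as the interface text tells. Shifts and turns lie within -1 to 1; 1 stands for 300 mm of shift or 30 degrees of turn. Its arguments: {"type":"object","properties":{"steps":{"type":"array","items":{"type":"array","items":{"type":"number"}}},"grip_force":{"type":"number"}},"required":["steps"]}

```bash
ls; mkdir -p pics
python3 - <<'E'
from station import manip
import cv2,numpy as np
print(manip.observe())
for n in("scene","top"):
    p,d=manip.grab_frame(n); cv2.imwrite(f"pics/{n}0.png",p[:,:,::-1]); np.save(f"pics/{n}0d.npy",d); c=manip.calibration(n); print(n,c)
E
```

```text
pics
{'time_s': 0.0, 'joint_pos': array([ 9.93895942e-01,  2.45798891e-01,  1.55903693e+00, -1.06308893e-07,
        1.33871661e+00, -1.74096339e-01]), 'dq': array([-9.62771361e-04,  8.66264819e-05, -5.11959882e-04, -6.22088259e-05,
        9.88491160e-04, -3.01124832e-04]), 'tau': array([-4.87995385e-04, -4.29510784e+01, -3.26132512e+01, -1.32379269e-04,
        5.41714893e-03, -8.86703990e-07]), 'position': array([0.25447585, 0.59749483, 0.23017773]), 'tool_rot': array([-3.59311403e-04,  2.00043103e-01,  9.79786608e-01, -9.11630964e-04]), 'wrist_force': array([0.24011695, 0.2039078 , 0.20301144]), 'wrist_torque': array([-0.01306911, -0.0187003 ,  0.03945924]), 'gripper_width': 0.08553317859134786}
scene {'K': array([[426.11934549,   0.        , 260.07149203],
       [  0.        , 426.11934549, 191.36919113],
       [  0.        ,   0.        ,   1.        ]]), 'xyz': array([1.14133007, 0.8757757 , 0.73336156]), 'orientation': array([-0.14608548,  0.24975169,  0.845563  , -0.44867175])}
top {'K': array([[397.31661473,   0.        , 255.10554455],
       [  0.        , 397.31661473, 193.26724052],
       [  0.        ,   0.        ,   1.        ]]), 'xyz': array([0.38197415, 0.03102591, 1.25223001]), 'orientation': array([ 0.03621301, -0.70514937,  0.70629681, -0.05096854])}
```

View pics/top0.png

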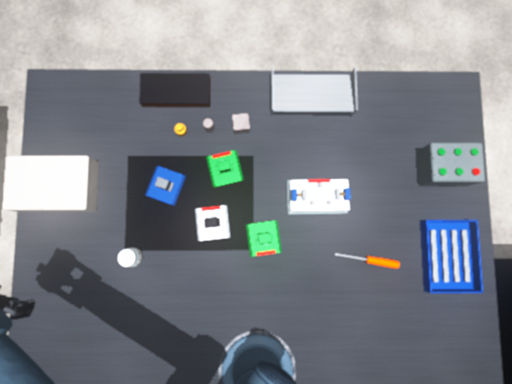

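View pics/scene0.png

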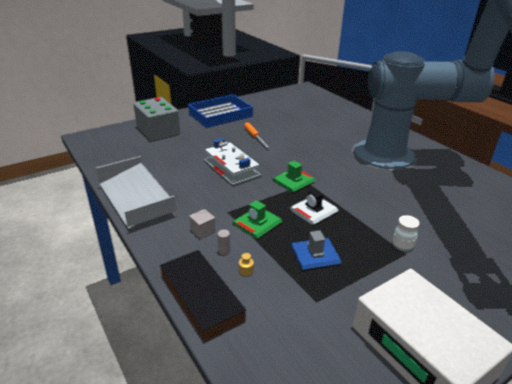

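Candidates in the top picture: an aluminium plate with red stripe and black block at (212,223), the blue spare at (165,186), and green ones at (225,168) and (264,238). Only (212,223) fits the description. The base is at (319,196). I'll confirm this in an enlarged crop.

```bash
cat > h.py <<'E'
import numpy as np,cv2
from scipy.spatial.transform import Rotation as R
from station import manip
def rot(q): return R.from_quat(np.roll(q,-1)).as_matrix()
def cloud(d,c):
    v,u=np.indices(d.shape); K=c["K"]
    P=np.stack([(u-K[0,2])/K[0,0]*d,(v-K[1,2])/K[1,1]*d,d],-1)
    return P@rot(c["orientation"]).T+c["xyz"]
def at_z(u,v,z,c):
    K=c["K"]; r=rot(c["orientation"])@[(u-K[0,2])/K[0,0],(v-K[1,2])/K[1,1],1]
    return c["xyz"]+r*(z-c["xyz"][2])/r[2]
E
python3 - <<'E'
from h import *
p=cv2.imread("pics/top0.png"); d=np.load("pics/top0d.npy"); c=manip.calibration("top"); P=cloud(d,c)
cv2.imwrite("pics/crop1.png",np.hstack([cv2.resize(p[198:248,185:240],None,fx=7,fy=7,interpolation=2),cv2.resize(p[172:222,282:357],None,fx=5.3,fy=7,interpolation=2)]))
hsv=cv2.cvtColor(p,cv2.COLOR_BGR2HSV)
def blob(name,m):
    v,u=np.nonzero(m); q=P[v,u]; print(name,len(u),np.median(q,0).round(4),q[:,2].min().round(3),q[:,2].max().round(3)); 
    r=cv2.minAreaRect(np.c_[u,v].astype(np.float32)); print(r)
def box(u0,u1,v0,v1):
    m=np.zeros(d.shape,bool); m[v0:v1,u0:u1]=1; return m
red=((hsv[...,0]<8)|(hsv[...,0]>172))&(hsv[...,1]>120)
b=box(190,236,200,247); blob("plate red",b&red); blob("plate white",b&(hsv[...,2]>140)); blob("block",b&(P[...,2]>.05))
b=box(283,356,172,220); blob("base red",b&red); blob("base all",b&((hsv[...,2]>110)|red)); 
blue=(hsv[...,0]>95)&(hsv[...,0]<130)&(hsv[...,1]>140)
blob("blueL",b&blue&box(280,305,0,384)); blob("blueR",b&blue&box(335,360,0,384))
E
```

```text
plate red 52 [0.4923 0.1458 0.0141] -0.003 0.02
((210.0853729248047, 207.26828002929688), (2.981651544570923, 16.233436584472656), 83.6598129272461)
plate white 1007 [0.4402 0.1364 0.0137] -0.005 1.252
((212.18629455566406, 222.76988220214844), (34.12724304199219, 32.9757080078125), 83.9909896850586)
block 144 [0.443  0.1351 0.0647] 0.051 1.252
((210.95785522460938, 225.3173828125), (32.37976837158203, 42.49844741821289), 77.00537872314453)
base red 53 [ 0.5723 -0.1878  0.0459] -0.006 0.056
((318.5, 180.0), (2.0, 19.0), 90.0)
base all 3504 [ 0.5228 -0.1924  0.0453] -0.008 1.252
((318.9999694824219, 195.49998474121094), (46.99999237060547, 71.99998474121094), 90.0)
blueL 37 [ 0.5228 -0.1098  0.0745] 0.07 1.252
((293.5, 194.5), (9.0, 3.0), 90.0)
blueR 45 [ 0.5262 -0.2702  0.0755] 0.068 0.081
((347.0, 193.5), (9.0, 4.0), 90.0)
```

View pics/crop1.png

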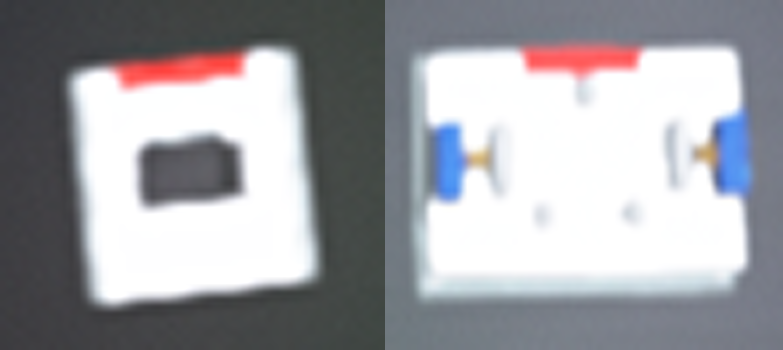

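The crop confirms it: the aluminium plate with black block has its red edge up (+x) at about (212,223). The base's red stripe also faces +x at (318,180). Its blue housings are at (293,194) and (347,193), with tops about 75 mm high. Next I look at both from close up with the wrist camera, base first.

```bash
cat >> h.py <<'E'
def go(x,y,z,yaw):
    "units for tool down, tool y along world y turned by yaw (deg); tool x = -world x"
    s=manip.observe(); A=rot(s["tool_rot"]); a=np.radians(yaw)
    B=np.array([[-np.cos(a),-np.sin(a),0],[-np.sin(a),np.cos(a),0],[0,0,-1]])
    print("t",round(s["time_s"],2),"shift",(A.T@(np.array([x,y,z])-s["position"])/.3).round(4),"turn",(np.degrees(R.from_matrix(A.T@B).as_rotvec())/30).round(4))
E
python3 - <<'E'
from h import *
s=manip.observe();c=manip.calibration("wrist");A=rot(s["tool_rot"])
print("cam in tool",A.T@(c["xyz"]-s["position"]),"cam axes\n",A.T@rot(c["orientation"]),c["K"])
go(.5245,-.19,.26,1.5)
go(.443,.1365,.26,8)
E
```

```text
cam in tool [ 8.27050495e-02  1.22469378e-04 -1.43530795e-01] cam axes
 [[-3.78315483e-04 -9.47588957e-01 -3.19491823e-01]
 [ 9.99999039e-01 -7.84562360e-04  1.14283835e-03]
 [-1.33360226e-03 -3.19491084e-01  9.47588344e-01]] [[295.10217085   0.         256.27724038]
 [  0.         295.10217085 192.71588504]
 [  0.           0.           1.        ]]
t 0.1 shift [-1.8569 -2.0625 -0.0961] turn [-0.0031 -0.0012 -0.8193]
t 0.1 shift [-1.1804 -1.1677 -0.0974] turn [-0.003  -0.0014 -1.0359]
```

>>> {"method": "arm_command", "body": {
  "steps": [
    [1,-0.93,-1,-0.1,0,0,-0.82],
    [1,-0.93,-1,-0.1,0,0,-0.82],
    [1,-0.93,-1,-0.1,0,0,-0.82],
    [1,-0.93,-1,-0.1,0,0,-0.82],
    [1,-0.93,-1,-0.1,0,0,-0.82],
    [1,-0.93,-1,-0.1,0,0,-0.82],
    [1,-0.93,-1,-0.1,0,0,-0.82],
    [1,-0.93,-1,-0.1,0,0,-0.82],
    [1,-0.93,-1,-0.1,0,0,-0.82]
  ]
}}

```text
time_s: 1.23
position: [0.3935, 0.2129, 0.261]
tool_rot: [-0.0, -0.013, 1.0, 0.0]
wrist_force: [-0.0, 0.9, -0.2]
gripper_width: 0.0856
```

Run:
```python
from h import *
print(manip.observe()["position"])
go(.5245,-.19,.26,1.5)
```

```text
[0.39353301 0.21293167 0.26095962]
t 1.23 shift [-0.4007 -1.3542  0.0026] turn [ 0.0005 -0.0013  0.0007]
```

>>> {"method": "arm_command", "body": {
  "steps": [
    [1,-0.4,-1,0,0,0,0],
    [1,-0.4,-1,0,0,0,0],
    [1,-0.4,-1,0,0,0,0],
    [1,-0.4,-1,0,0,0,0],
    [1,-0.4,-1,0,0,0,0],
    [1,-0.4,-1,0,0,0,0]
  ]
}}

```text
time_s: 1.98
position: [0.5228, -0.0857, 0.2607]
tool_rot: [-0.001, -0.012, 1.0, 0.0]
wrist_force: [-0.2, 0.6, -0.1]
gripper_width: 0.0855
```

>>> {"method": "arm_command", "body": {
  "steps": [
    [1,0,-0.354,0,0,0,0],
    [1,0,-0.354,0,0,0,0],
    [1,0,-0.354,0,0,0,0],
    [1,0,-0.354,0,0,0,0]
  ]
}}

```text
time_s: 2.48
position: [0.5248, -0.1884, 0.2609]
tool_rot: [-0.0, -0.014, 1.0, 0.001]
wrist_force: [-0.3, -0.0, -0.2]
gripper_width: 0.0855
```

Run:
```python
from h import *
s=manip.observe();c=manip.calibration("wrist");p,d=manip.grab_frame("wrist")
print(s["position"],s["time_s"])
cv2.imwrite("pics/wb.png",p[:,:,::-1]); np.savez("pics/wb.npz",d=d,**c)
cv2.imwrite("pics/wbv.png",cv2.resize(p[:,:,::-1],(768,576),interpolation=2))
```

```text
[ 0.52477435 -0.18836346  0.26086488] 2.475
```

View pics/wbv.png

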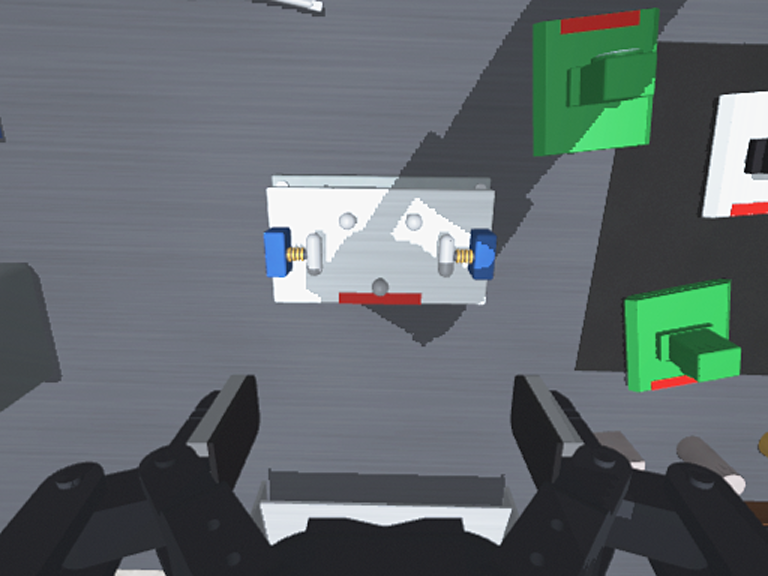

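Wrist view of the base at 1.5x scale: balls at (347,221), (414,222) and (380,287), blue housings at (277,252) and (483,254), red stripe at (380,297). The third ball and the stripe are on the +x side (image down), as expected.

Run:
```python
from h import *
z=dict(np.load("pics/wb.npz")); d=z["d"]; P=cloud(d,z); p=cv2.imread("pics/wb.png"); hsv=cv2.cvtColor(p,cv2.COLOR_BGR2HSV)
for u,v in((231.3,147.3),(276,148),(253.3,191.3)): 
    q=P[int(v)-3:int(v)+4,int(u)-3:int(u)+4]; print("ball",q[3,3].round(4),"zmax",q[...,2].max().round(4))
b=np.zeros(d.shape,bool); b[112:206,170:335]=1
Z=P[...,2]; h,e=np.histogram(Z[b],np.arange(-.01,.1,.002)); print([(round(x,3),n) for x,n in zip(e,h) if n>40])
def rect(n,m):
    m=cv2.morphologyEx(m.astype(np.uint8),cv2.MORPH_OPEN,np.ones((3,3)))>0
    q=P[m]; r=cv2.minAreaRect((q[:,:2]*1000).astype(np.float32)); print(n,len(q),np.round(r[0],1),np.round(r[1],1),round(r[2],2),np.median(q,0).round(4))
blue=(hsv[...,0]>95)&(hsv[...,0]<130)&(hsv[...,1]>140)
col=np.indices(d.shape)[1]
top=np.percentile(Z[b&blue],90); print("housing top",top)
rect("bl R",b&blue&(col<256)&(abs(Z-top)<.004)); rect("bl L",b&blue&(col>256)&(abs(Z-top)<.004))
red=((hsv[...,0]<8)|(hsv[...,0]>172))&(hsv[...,1]>120); rect("red",b&red)
dz=np.median(Z[b&(Z>.03)]); print("deckz",dz); rect("deck",b&(abs(Z-dz)<.004)); rect("foot",b&(abs(Z-.012)<.004))
```

```text
ball [ 0.5014 -0.2171  0.0676] zmax 0.4045
ball [ 0.501  -0.1656  0.0681] zmax 0.0686
ball [ 0.554  -0.1906  0.0667] zmax 0.4045
[(np.float64(-0.002), np.int64(381)), (np.float64(0.0), np.int64(2125)), (np.float64(0.002), np.int64(251)), (np.float64(0.01), np.int64(203)), (np.float64(0.012), np.int64(796)), (np.float64(0.014), np.int64(75)), (np.float64(0.048), np.int64(1567)), (np.float64(0.05), np.int64(7228)), (np.float64(0.052), np.int64(414)), (np.float64(0.06), np.int64(43)), (np.float64(0.062), np.int64(86)), (np.float64(0.064), np.int64(127)), (np.float64(0.066), np.int64(138)), (np.float64(0.068), np.int64(46)), (np.float64(0.07), np.int64(44)), (np.float64(0.072), np.int64(88)), (np.float64(0.074), np.int64(329)), (np.float64(0.076), np.int64(1018)), (np.float64(0.078), np.int64(202))]
housing top 0.07797461020178087
bl R 416 [ 526.9 -270.8] [35.4 15.9] 1.52 [ 0.5264 -0.2704  0.077 ]
bl L 390 [ 524.3 -111.5] [34.5 15.1] 0.53 [ 0.5237 -0.1117  0.0771]
red 375 [ 519.8 -204.3] [141.8  68.3] 15.61 [ 0.5697 -0.1916  0.0512]
deckz 0.05094273769216934
deck 9223 [ 526.1 -190.8] [ 96.5 180.3] 0.88 [ 0.5188 -0.1911  0.0507]
foot 1080 [ 475.8 -191.6] [  9.7 189.8] 0.87 [ 0.4755 -0.1924  0.0127]
```

Run:
```python
from h import *
go(.443,.1365,.26,8)
```

```text
t 2.52 shift [0.2411 1.0898 0.0043] turn [ 0.0016 -0.0008 -0.2113]
```

>>> {"method": "arm_command", "body": {
  "steps": [
    [1,0.24,0.96,0,0,0,-0.21],
    [1,0.24,0.96,0,0,0,-0.21],
    [1,0.24,0.96,0,0,0,-0.21],
    [1,0.24,0.96,0,0,0,-0.21],
    [1,0.24,0.96,0,0,0,-0.21],
    [1,0.24,0.96,0,0,0,-0.21],
    [1,0.24,1,0,0,0,-0.21],
    [1,0.24,1,0,0,0,-0.21]
  ]
}}

```text
time_s: 3.52
position: [0.4448, 0.108, 0.2613]
tool_rot: [-0.0, -0.068, 0.998, -0.0]
wrist_force: [-0.7, 0.0, 0.1]
gripper_width: 0.0854
```

Run:
```python
from h import *
s=manip.observe();z=manip.calibration("wrist");p,d=manip.grab_frame("wrist")
print(s["position"],s["time_s"]); p=p[:,:,::-1].copy()
cv2.imwrite("pics/wp.png",p); np.savez("pics/wp.npz",d=d,**z)
cv2.imwrite("pics/wpv.png",cv2.resize(p,(768,576),interpolation=2))
P=cloud(d,z); Z=P[...,2]
near=np.hypot(P[...,0]-.442,P[...,1]-.1365)<.075
hsv=cv2.cvtColor(p,cv2.COLOR_BGR2HSV); sat=hsv[...,1]
red=((hsv[...,0]<8)|(hsv[...,0]>172))&(sat>120)
def rect(n,m):
    m=cv2.morphologyEx(m.astype(np.uint8),cv2.MORPH_OPEN,np.ones((3,3)))>0
    q=P[m]; r=cv2.minAreaRect((q[:,:2]*1000).astype(np.float32)); print(n,len(q),np.round(r[0],1),np.round(r[1],1),round(r[2],2),np.median(q,0).round(4))
rect("plate",near&(abs(Z-.015)<.004)&((sat<60)|red)); rect("block",near&(abs(Z-.066)<.005)); rect("red",near&red&(abs(Z-.015)<.006))
```

```text
[0.44477055 0.10798564 0.26127258] 3.525
plate 3881 [443.2 139. ] [99.8 93.9] 6.08 [0.4291 0.1358 0.0159]
block 715 [444.8 139.1] [31.2 35.8] 6.0 [0.4423 0.1386 0.0668]
red 259 [488.  143.1] [ 9.4 57.3] 7.3 [0.4883 0.1422 0.0167]
```

View pics/wpv.png

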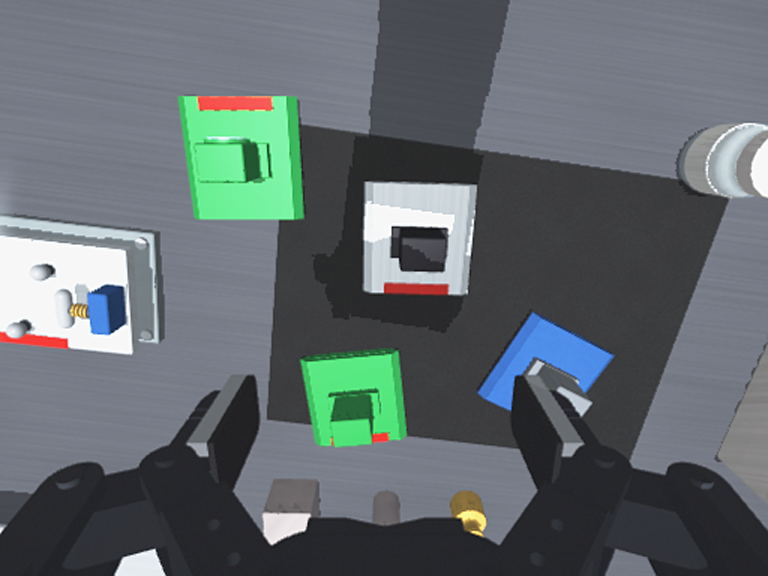

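The plate with its black block and red stripe is clear in this view (block at (425,250), stripe at (415,290), 1.5x). It lies at (0.4432, 0.1390) with yaw 6.0°. The base is at (0.5258, -0.191) with yaw 0.9°. Now I grasp it.

Run:
```python
from h import *
go(.4432,.1390,.12,6.05); go(.4432,.1390,.030,6.05)
```

```text
t 3.58 shift [-0.0088  0.1048  0.4708] turn [-0.0003 -0.0003  0.0585]
t 3.58 shift [-0.0088  0.1048  0.7708] turn [-0.0003 -0.0003  0.0585]
```

>>> {"method": "arm_command", "body": {
  "steps": [
    [1,-0.009,0.105,0.1,0,0,0.0585],
    [1,-0.009,0.105,0.3,0,0,0.0585],
    [1,-0.009,0.105,0.44,0,0,0.0585],
    [1,-0.009,0.105,0.47,0,0,0.0585],
    [1,-0.009,0.105,0.47,0,0,0.0585],
    [1,-0.009,0.105,0.6,0,0,0.0585],
    [1,-0.009,0.105,0.7,0,0,0.0585],
    [1,-0.009,0.105,0.75,0,0,0.0585],
    [1,-0.009,0.105,0.77,0,0,0.0585],
    [1,-0.009,0.105,0.77,0,0,0.0585],
    [1,-0.009,0.105,0.77,0,0,0.0585]
  ]
}}

```text
time_s: 4.95
position: [0.4441, 0.1394, 0.0315]
tool_rot: [0.001, -0.053, 0.999, -0.0]
wrist_force: [0.0, 0.5, -0.2]
gripper_width: 0.0853
```

Run:
```python
from h import *
s=manip.observe(); print(s["position"]); go(.4432,.1390,.030,6.05)
```

```text
[0.44411884 0.13940421 0.03146734]
t 4.95 shift [ 0.0032 -0.001   0.0049] turn [-0.0002  0.0045  0.0007]
```

>>> {"method": "arm_command", "body": {
  "steps": [
    [1,0.003,-0.001,0.003,0,0,0],
    [-1,0.003,-0.001,0.003,0,0,0],
    [-1,0.003,-0.001,0.003,0,0,0],
    [-1,0.003,-0.001,0.003,0,0,0],
    [-1,0.003,-0.001,0.003,0,0,0],
    [-1,0.003,-0.001,0.003,0,0,0],
    [-1,0.003,-0.001,0.003,0,0,0],
    [-1,0.003,-0.001,0.003,0,0,0]
  ],
  "grip_force": 60
}}

```text
time_s: 5.95
position: [0.4425, 0.1389, 0.0296]
tool_rot: [0.0, -0.053, 0.999, -0.0]
wrist_force: [1.2, -1.1, 3.9]
gripper_width: 0.0355
```

>>> {"method": "arm_command", "body": {
  "steps": [
    [-1,0,0,-0.05,0,0,0],
    [-1,0,0,-0.15,0,0,0],
    [-1,0,0,-0.3,0,0,0],
    [-1,0,0,-0.45,0,0,0],
    [-1,0,0,-0.57,0,0,0],
    [-1,0,0,-0.57,0,0,0],
    [-1,0,0,-0.57,0,0,0]
  ]
}}

```text
time_s: 6.82
position: [0.4407, 0.1389, 0.1983]
tool_rot: [-0.002, -0.053, 0.999, 0.0]
wrist_force: [0.4, -0.0, -3.5]
gripper_width: 0.0355
```

Run:
```python
from h import *
s=manip.observe();z=manip.calibration("wrist");p,d=manip.grab_frame("wrist")
print(s["position"],s["wrist_force"],s["gripper_width"]); p=p[:,:,::-1].copy()
cv2.imwrite("pics/wh.png",p); np.savez("pics/wh.npz",d=d,pos=s["position"],tool=s["tool_rot"],**z)
cv2.imwrite("pics/whv.png",cv2.resize(p,(768,576),interpolation=2))
go(.5258,-.191,.20,.9)
```

```text
[0.44072251 0.13886418 0.19834204] [ 0.40688747 -0.04000084 -3.49331328] 0.03546270569859572
t 6.88 shift [-0.1666 -1.1233 -0.0084] turn [ 0.     -0.0091  0.1721]
```

View pics/whv.png

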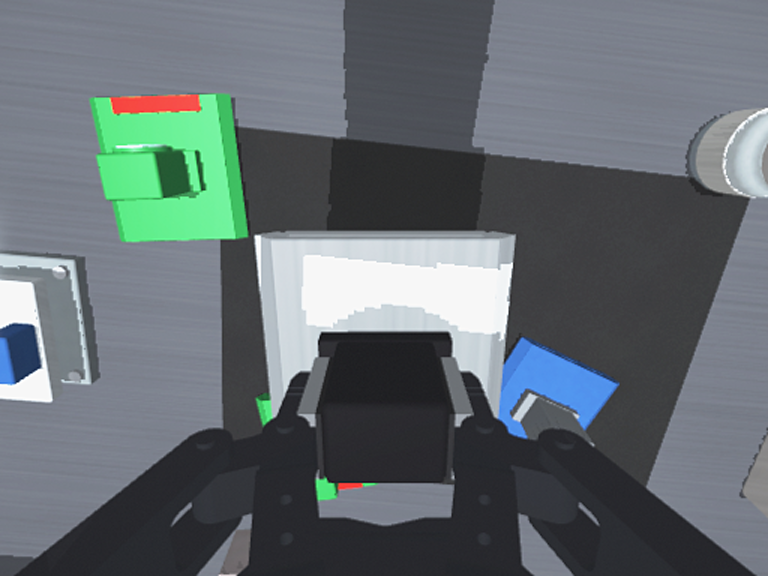

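Held level, block between the pads. The plate's rear edge is at row 235 (1.5x). I measure its pose in the tool frame from depth.

```bash
cat >> h.py <<'E'
def inhand(d,z,pos,tool):
    P=(cloud(d,z)-pos)@rot(tool)   # tool frame
    m=(P[...,2]>-.005)&(P[...,2]<.03)&(abs(P[...,1])<.06)&(P[...,0]>.026)&(P[...,0]<.07)
    q=P[m]; zt=np.median(q[:,2]); t=q[abs(q[:,2]-zt)<.003]
    A=np.c_[t[:,:2],np.ones(len(t))]; k=np.linalg.lstsq(A,t[:,2],rcond=None)[0]
    t=t[abs(t[:,2]-np.c_[t[:,:2],np.ones(len(t))]@k)<.0015]
    top=t[:,2].mean()
    e=[t[abs(t[:,1]-y)<.002][:,0].max() for y in np.arange(-.03,.031,.005)]
    g=np.polyfit(np.arange(-.03,.031,.005),e,1)
    print("top z in tool at origin",k[2],"tilt deg",np.degrees(k[:2]).round(2),"rear edge x",g[1],"yaw deg",np.degrees(g[0]).round(2),"y extent",t[:,1].min(),t[:,1].max(),len(t))
E
python3 - <<'E'
from h import *
z=dict(np.load("pics/wh.npz")); inhand(z["d"],z,z["pos"],z["tool"])
w=dict(np.load("pics/wp.npz")); P=cloud(w["d"],w)
E
```

```text
top z in tool at origin 0.013432891581976478 tilt deg [ 0.58 -0.04] rear edge x 0.049143464860421635 yaw deg -0.03 y extent -0.04345161732210353 0.04522284679728664 6214
```

>>> {"method": "arm_command", "body": {
  "steps": [
    [-1,-0.08,-0.14,0,0,0,0.08],
    [-1,-0.16,-0.32,0,0,0,0.17],
    [-1,-0.16,-0.5,0,0,0,0.17],
    [-1,-0.16,-0.68,0,0,0,0.17],
    [-1,-0.16,-0.86,0,0,0,0.17],
    [-1,-0.16,-0.96,0,0,0,0.17],
    [-1,-0.16,-1,0,0,0,0.17],
    [-1,-0.16,-1,0,0,0,0.17],
    [-1,-0.16,-1,0,0,0,0.17]
  ]
}}

```text
time_s: 8.0
position: [0.5212, -0.153, 0.1996]
tool_rot: [-0.001, -0.009, 1.0, 0.001]
wrist_force: [0.2, -0.1, -3.3]
gripper_width: 0.0352
```

Run:
```python
from h import *
go(.525,-.191,.125,.9)
```

```text
t 8.0 shift [-0.0106 -0.1272  0.2484] turn [ 0.0022 -0.0025  0.0045]
```

>>> {"method": "arm_command", "body": {
  "steps": [
    [-1,-0.01,-0.08,0,0,0,0],
    [-1,-0.01,-0.12,0,0,0,0],
    [-1,-0.01,-0.127,0.03,0,0,0],
    [-1,-0.01,-0.127,0.1,0,0,0],
    [-1,-0.01,-0.127,0.18,0,0,0],
    [-1,-0.01,-0.127,0.23,0,0,0],
    [-1,-0.01,-0.127,0.248,0,0,0],
    [-1,-0.01,-0.127,0.248,0,0,0],
    [-1,-0.01,-0.127,0.248,0,0,0],
    [-1,-0.01,-0.127,0.248,0,0,0]
  ]
}}

```text
time_s: 9.25
position: [0.5258, -0.1926, 0.1269]
tool_rot: [0.001, -0.008, 1.0, -0.0]
wrist_force: [0.8, 0.3, -4.4]
gripper_width: 0.035
```

Run:
```python
from h import *
s=manip.observe();z=manip.calibration("wrist");p,d=manip.grab_frame("wrist")
print(s["position"],s["wrist_force"]); p=p[:,:,::-1].copy()
cv2.imwrite("pics/wd.png",p); np.savez("pics/wd.npz",d=d,pos=s["position"],tool=s["tool_rot"],**z)
cv2.imwrite("pics/wdv.png",cv2.resize(p,(768,576),interpolation=2))
inhand(d,z,s["position"],s["tool_rot"])
# foot rear edge in world
P=cloud(d,z); Z=P[...,2]; m=(abs(Z-.012)<.004)&(abs(P[...,0]-.48)<.03)&(abs(P[...,1]+.19)<.11); q=P[m]; r=cv2.minAreaRect((q[:,:2]*1000).astype(np.float32)); print("foot",len(q),r)
go(.525,-.191,.11,.9)
```

```text
[ 0.52575918 -0.19264066  0.12686178] [ 0.81214297  0.32895108 -4.39868769]
top z in tool at origin 0.01337438372451735 tilt deg [ 0.69 -0.12] rear edge x 0.04914794667194093 yaw deg -0.0 y extent -0.043456472143762546 0.04503477842597747 6194
foot 2739 ((476.0730285644531, -191.4339599609375), (11.154886245727539, 190.5185546875), 0.6528558135032654)
t 9.3 shift [0.0022 0.0053 0.0557] turn [-0.0013  0.0021  0.0023]
```

View pics/wdv.png

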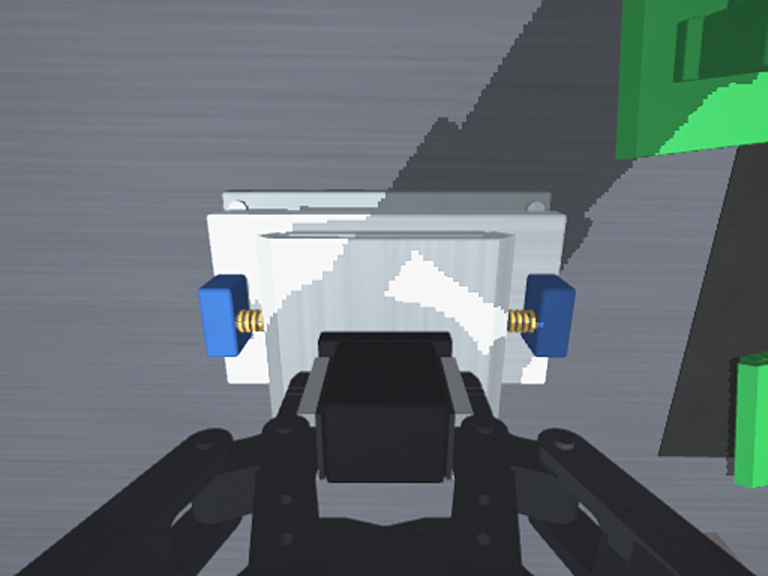

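The plate sits centred between the housings (plate 258–515, housings 200–574, 1.5x). I correct by about 1 mm and lower it to just above the rollers.

>>> {"method": "arm_command", "body": {
  "steps": [
    [-1,0.003,0.004,0.01,0,0,0],
    [-1,0.003,0.004,0.03,0,0,0],
    [-1,0.003,0.004,0.05,0,0,0],
    [-1,0.003,0.004,0.065,0,0,0],
    [-1,0.003,0.004,0.075,0,0,0],
    [-1,0.003,0.004,0.075,0,0,0],
    [-1,0.003,0.004,0.075,0,0,0],
    [-1,0.003,0.004,0.075,0,0,0]
  ]
}}

```text
time_s: 10.3
position: [0.5246, -0.1913, 0.1038]
tool_rot: [0.0, -0.008, 1.0, -0.0]
wrist_force: [0.6, -0.8, -4.7]
gripper_width: 0.0352
```

Run:
```python
from h import *
s=manip.observe(); print(s["position"],s["wrist_force"],s["wrist_torque"]); go(.5248,-.1915,.098,.9)
```

```text
[ 0.52455054 -0.19129031  0.10377429] [ 0.63643797 -0.77457458 -4.65239794] [-0.02342583 -0.01774053 -0.00268221]
t 10.3 shift [-0.0008 -0.0007  0.0192] turn [-0.0006  0.0009  0.0022]
```

Well aligned. I step down slowly (1 mm per row), reading the force as I go.

>>> {"method": "arm_command", "body": {
  "steps": [
    [-1,-0.001,-0.001,0.004,0,0,0],
    [-1,-0.001,-0.001,0.008,0,0,0],
    [-1,-0.001,-0.001,0.012,0,0,0],
    [-1,-0.001,-0.001,0.016,0,0,0],
    [-1,-0.001,-0.001,0.016,0,0,0]
  ]
}}

```text
time_s: 10.92
position: [0.525, -0.1919, 0.0993]
tool_rot: [0.0, -0.008, 1.0, -0.0]
wrist_force: [-0.2, -1.1, -0.3]
gripper_width: 0.035
```

>>> {"method": "arm_command", "body": {
  "steps": [
    [-1,0,0,0.003,0,0,0],
    [-1,0,0,0.007,0,0,0],
    [-1,0,0,0.007,0,0,0]
  ]
}}

```text
time_s: 11.3
position: [0.5258, -0.1921, 0.0983]
tool_rot: [0.001, -0.008, 1.0, -0.001]
wrist_force: [-1.4, 0.4, 6.4]
gripper_width: 0.0355
```

>>> {"method": "arm_command", "body": {
  "steps": [
    [-1,0,0,0.003,0,0,0],
    [-1,0,0,0.006,0,0,0],
    [-1,0,0,0.006,0,0,0]
  ]
}}

```text
time_s: 11.68
position: [0.5263, -0.1923, 0.0971]
tool_rot: [0.002, -0.008, 1.0, -0.001]
wrist_force: [-1.1, -0.4, 8.3]
gripper_width: 0.0355
```

>>> {"method": "arm_command", "body": {
  "steps": [
    [-1,0,0,0.003,0,0,0],
    [-1,0,0,0.006,0,0,0],
    [-1,0,0,0.006,0,0,0]
  ]
}}

```text
time_s: 12.05
position: [0.5257, -0.1918, 0.0938]
tool_rot: [0.001, -0.008, 1.0, -0.0]
wrist_force: [2.7, -1.1, -0.5]
gripper_width: 0.0355
```

The force peaked at 8.3 N and has fallen, so the ridge is passing the rollers. I continue in small steps.

>>> {"method": "arm_command", "body": {
  "steps": [
    [-1,0.002,0,0.003,0,0,0],
    [-1,0.002,0,0.006,0,0,0],
    [-1,0.002,0,0.006,0,0,0]
  ]
}}

```text
time_s: 12.42
position: [0.5233, -0.1913, 0.09]
tool_rot: [-0.001, -0.009, 1.0, 0.0]
wrist_force: [2.3, -2.0, -6.7]
gripper_width: 0.0358
```

>>> {"method": "arm_command", "body": {
  "steps": [
    [-1,0,0,0.002,0,0,0],
    [-1,0,0,0.004,0,0,0],
    [-1,0,0,0.004,0,0,0]
  ]
}}

```text
time_s: 12.8
position: [0.5236, -0.1915, 0.0896]
tool_rot: [-0.001, -0.009, 1.0, 0.0]
wrist_force: [0.4, -2.6, -6.8]
gripper_width: 0.0356
```

>>> {"method": "arm_command", "body": {
  "steps": [
    [-1,0,0,0.003,0,0,0],
    [-1,0,0,0.005,0,0,0],
    [-1,0,0,0.005,0,0,0]
  ]
}}

```text
time_s: 13.18
position: [0.5244, -0.1917, 0.0888]
tool_rot: [0.0, -0.008, 1.0, -0.0]
wrist_force: [0.5, -2.1, -3.3]
gripper_width: 0.0353
```

>>> {"method": "arm_command", "body": {
  "steps": [
    [-1,0,0,0.003,0,0,0],
    [-1,0,0,0.005,0,0,0],
    [-1,0,0,0.005,0,0,0]
  ]
}}

```text
time_s: 13.55
position: [0.5248, -0.1919, 0.0884]
tool_rot: [0.001, -0.008, 1.0, -0.0]
wrist_force: [-1.7, -0.4, 4.5]
gripper_width: 0.0355
```

The force rises at a constant height, so the plate is on the balls, with a push of about 9 N. I let go and rise.

>>> {"method": "arm_command", "body": {
  "steps": [
    [0.1,0,0,-0.003,0,0,0],
    [0.1,0,0,-0.003,0,0,0],
    [0.5,0,0,-0.003,0,0,0],
    [0.8,0,0,-0.003,0,0,0],
    [0.8,0,0,-0.003,0,0,0],
    [0.8,0,0,-0.003,0,0,0],
    [0.8,0,0,-0.02,0,0,0],
    [0.8,0,0,-0.1,0,0,0],
    [0.8,0,0,-0.2,0,0,0],
    [0.8,0,0,-0.35,0,0,0],
    [0.8,0,0,-0.5,0,0,0],
    [0.8,0,0,-0.57,0,0,0],
    [0.8,0,0,-0.57,0,0,0],
    [0.8,0,0,-0.57,0,0,0]
  ]
}}

```text
time_s: 15.3
position: [0.5235, -0.1911, 0.2566]
tool_rot: [-0.001, -0.008, 1.0, 0.001]
wrist_force: [-0.3, 1.1, 0.5]
gripper_width: 0.0771
```

Run:
```python
from h import *
s=manip.observe();z=manip.calibration("wrist");p,d=manip.grab_frame("wrist")
print(s["position"],s["wrist_force"],s["gripper_width"]); p=p[:,:,::-1].copy()
cv2.imwrite("pics/wf.png",p); np.savez("pics/wf.npz",d=d,**z)
P=cloud(d,z); Z=P[...,2]; near=(abs(P[...,0]-.5258)<.058)&(abs(P[...,1]+.1915)<.045)
zt=.0595+.015; m=near&(abs(Z-zt)<.006)&(cv2.cvtColor(p,cv2.COLOR_BGR2HSV)[...,2]>60); q=P[m]
A=np.c_[q[:,:2]-[.5258,-.1915],np.ones(len(q))]; k=np.linalg.lstsq(A,q[:,2],rcond=None)[0]
r=q[abs(q[:,2]-A@k)<.0025]; print("plane tilt rad",k[:2],"top z",k[2],"rect",cv2.minAreaRect((r[:,:2]*1000).astype(np.float32)))
b=near&(Z>k[2]+.045)&(Z<k[2]+.06); q=P[b]; print("block",len(q),np.median(q,0),cv2.minAreaRect((q[:,:2]*1000).astype(np.float32)))
q=P[(abs(Z-.0508)<.004)&(abs(P[...,0]-.5258)<.06)&(abs(P[...,1]+.1915)<.1)]; print("deck",cv2.minAreaRect((q[:,:2]*1000).astype(np.float32)))
cv2.imwrite("pics/wfv.png",cv2.resize(p[80:260,120:400],None,fx=2.8,fy=2.8,interpolation=2))
```

```text
[ 0.52347638 -0.19113229  0.25662315] [-0.30010187  1.08415721  0.52881023] 0.07708521891728623
plane tilt rad [0.00498659 0.001982  ] top z 0.07469557779444229 rect ((525.9028930664062, -191.418212890625), (99.48059844970703, 90.45772552490234), 0.6594445705413818)
block 1053 [ 0.52462035 -0.19073249  0.12561003] ((527.10693359375, -190.75076293945312), (31.530258178710938, 35.856109619140625), 2.3750650882720947)
deck ((525.3637084960938, -190.92214965820312), (94.94862365722656, 180.30960083007812), 0.9651680588722229)
```

View pics/wfv.png

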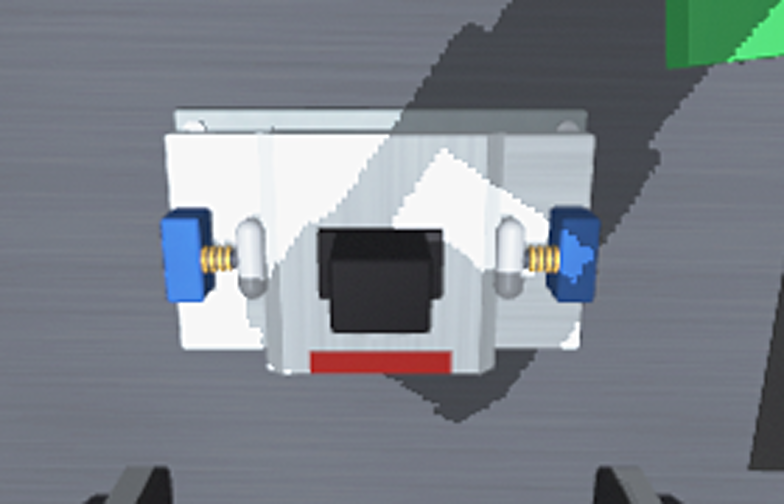

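The plate is home: both rollers (251,257) and (509,257) lie over its edges, and the red edge (380,362) is over the base's red edge. It is centred within about 0.5 mm, its tilt is about 0.005 rad, and its underside is at about 59.7 mm. The gripper is clear, so I hand in.

```bash
python3 -c "
from station import manip
print(manip.finish_job())"
```

```text
the job is handed in; nothing more can be done
None
```

The mirror plate is home on the three-ball base, released, and the job is handed in; the hand-in reports no verdict. I gripped the plate by its black block, lined it up over the base and pressed it down in roughly 1 mm steps.

- **Snap:** the wrist force peaked at about 8 N pushing, then fell to about -7 N as the rollers pulled the plate down. It then rose again at constant height on the balls. I stopped there, at about +4.5 N on the wrist, which is a push of about 9 N with the plate's weight.
- **Final check (wrist camera):**
  - The plate is centred within about 0.5 mm of the deck and turned about 0.3° from it.
  - It is level to about 0.005 rad, with its underside about 60 mm above the bench.
  - Both rollers lie over its edges, and its red edge is over the base's red edge.
  - The gripper is clear of everything. About 15.4 s were used.
- **Disagreements:** the block's top measured 2.4° of yaw against 0.7° for the plate. I put this down to the small mirror showing in that outline. The spring travels could not be read, only seen, and I did not measure the bystanders again at the end.

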